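# Set the jiko's air damper behind its sliding guard

## Robot

A 6-joint arm with a two-finger parallel gripper is mounted at the origin on the work surface. World frame = base frame: x ahead of the robot, y to its left, z up, the work surface at z = 0. Lengths are in m, angles in rad, forces in N, time in s.
With the tool pointing down it reaches from about 0.325 to 0.875 m from the base axis. Payload 4.4 kg.
Tool frame: the origin (TCP) lies midway between the tips of the shut fingers; the grasp point (between the pads) lies 19 mm behind it (bot.grasp_offset is the distance from the TCP to the grasp point, in m); x points along the fingers, y is the direction in which the jaws open and shut, and the axes are right-handed (so a half turn about x gives the same grasp; the last joint's range is limited). The gripper opens to 85 mm and grips with 20 to 120 N. Pads are 22 mm wide; open, the fingers measure 114 mm over their backs; the gripper's body (76 mm by 85 mm) begins 54 mm behind the grasp point. The pads swing forward as they close: fully open they stand 13 mm farther back than shut.
Start: joints at [1.018, 0.207, 1.542, -0, 1.393, -0.15], TCP at [0.225, 0.529, 0.231] pointing down, gripper open.
Joint ranges: [-2.73, 2.73], [-0.86, 2.22], [0.23, 2.46], [-1.11, 4.25], [0.08, 2.63], [-2.82, 2.82]. Speed limits (rad/s): [2.79, 2.79, 3.14, 3.14, 3.14, 3.14].

## Interface

Orientations are given as a 3x3 rotation matrix whose columns are the frame's x, y, z axes.
In Python, from workcell import bot gives the robot as it stands.
- The arm moves only by the shell command python3 -m crank 'ROWS' [FORCE]. ROWS is JSON, a list of rows, each a list of 7 numbers: the shift along the tool's x, y, z each as a share of 0.6 m, from -1 to 1, then the turn, a rotation vector about the tool's x, y, z each as a share of 90 degrees, from -1 to 1, then the closure, from 0 (fully open) to 1 (shut). A call has 1 to 8 rows; each row shifts and turns the pose as measured when the row begins, along the tool's axes as they then stand; what a row does not reach is not made up. A row lasts 1/8 s, in which the tool goes at most 62.5 mm and 10.7 degrees, less where a joint would pass 70% of its speed; a pose out of reach is approached as far as the arm can. A call with a number of a shift or a turn outside -1 to 1 is refused whole. A call with a gripper value outside its range is refused whole. The fingers move at their own pace and stop on an object; FORCE is the grip in N (left out, the last holds). Time passes only in rows, so rows that do not move let the fingers close. It gives the time, the measured TCP pose, the force and the opening at its end, in the units of the state.
- bot.sense(): the state, without advancing time (a new reading comes with each control period).
- bot.get_image(name): name is "scene" or "top" or "wrist"; returns the picture (384x512x3 uint8, red, green, blue); there is no depth.
- bot.camera_params(name): a dict with "fx", "fy", "cx", "cy" (pixels), "D" ([k1, k2, p1, p2, k3] as OpenCV has them; the pictures are not rectified), "R" (3x3) and "t" (3): a world point X has camera coordinates R X + t; the wrist camera has in their place "tool_from_camera" (4x4, takes a point from camera to tool coordinates, whose origin is the TCP and whose axes are the tool frame's). Camera axes: x right, y down, z forward; pixel columns grow to the right and rows downward; lengths in m; the calibration is good to about 2 mm. A picture is of the moment at which its call begins: read the wrist's pose just before it. camera_params takes no time and is no camera call.
- bot.close_job(): hands the job in, once; it reports no verdict.
The state is a dict: "time": time; "qpos": joint angles; "dq": joint speeds; "tau": joint torques, N m; "position": TCP position; "ee_rot": TCP orientation; "force": force on the tool from outside, world axes, zero at the start; "moment": the same for the moment, N m; "gripper_width": finger opening in m.
Only numpy, scipy, OpenCV 4.12 (cv2) and the standard library are available. Lean on these libraries where they do the work, as an engineer would, in place of code of your own. Each camera call takes 0.05 s, during which the arm holds its last target. There are 200 camera calls.

## Task

Before the jiko is lit, turn its air down: slide the wire guard door on the air box fully open, slide the brass-knobbed air damper along until its white pointer stands within the width of the red mark on the rim, and then slide the guard door fully shut again with the damper still at the mark. Leave the other things on the table where they are.

Things in the scene. Friction and masses are not known exactly. Their poses are not given: they have to be found in the camera images.
- jiko: Fixed green charcoal stove: a long air box with duct, joined to a drum. Origin on the table under the centre of the air box's opening, z up, +x away from the robot. The box is 170 mm wide (x -85 to 85 mm), y from -315 to 115 mm, rim 112 mm above the table. The round drum (244 mm wide, 200 mm tall) is centred at y -455 mm. Place and yaw (-7 to 19 degrees) vary.
- opening (a point): Centre of the air box's roofless opening, at rim height, 112 mm above the table. The opening spans the jiko's y -105 to 105 mm, with 136 mm free in x between the track lips; its inner floor is 30 mm above the table. From y -110 to -305 mm the duct has a roof (94 mm above the table) over which the open guard rests.
- guard (a joint): Guard door, m: 0 fully shut over the opening, 0.20 fully open at its stop over the duct; grows along the jiko's -y (to the drum). Begins 0 to 0.05. About 2 N to slide, stays where left. A horizontal wire grille, 144 x 210 mm, 6 mm thick, top face 104 mm above the table; one can see through it but not reach through.
- guard_handle (a point): Grip centre of the guard's upright wooden tab handle, 128 mm above the table. The tab rises 34 mm from the grille (to 138 mm above the table), is 14 mm thick along the jiko's y (sliding direction) and 60 mm long along its x, at the middle of the door (jiko x 0, y = minus the guard value).
- damper (a joint): Air damper carriage, m: slides along the jiko's local +y from 0 to 0.08 under the guard, inside the opening. Begins between 0 and 0.02, always short of the mark. Stays where it is left; about 2 N to slide.
- damper_knob (a point): Grip point on the damper's brass knob, 75 mm above the table: local x 0, local y = damper value minus 40 mm. The knob is 24 mm square (sides along jiko x and y), from 43 to 91 mm above the table, on a dark shoe 130 x 36 mm.
- damper_pointer (a point): Tip of the damper's thin white pointer, 6 mm wide, 90 mm above the table, carried by the damper at the same local y as the knob and 68 mm from it along local -x, just inside the rim nearer the robot.
- mark: Fixed red mark clip on the near (-x, robot side) rim of the air box, 20 mm long along x, 12 mm wide along y, 5 mm high. Origin at the centre of its underside, 112 mm above the table; its axes are parallel to the jiko's. Its local y is different each time and corresponds to a damper value of 0.04 to 0.075.
- bowl: Orange melamine bowl, 140 mm diameter, 55 mm high, near the +y end of the air box. Origin under its centre. Leave alone.
- sufuria: Aluminium cooking pot, 200 mm diameter, 100 mm high, on the left. Origin under its centre. Leave alone.
- paddle: Wooden paddle, about 310 mm long, 60 mm wide, 14 mm high, lying along the back of the table. Leave alone.
- mug: Blue mug, 80 mm diameter, 85 mm high, ahead and left of the robot, before the sufuria. Leave alone.
- salt_jar: Jar, 70 mm diameter, 110 mm high, beyond the bowl, near the back. Leave alone.
- tin: Flat yellow tin, 75 x 50 x 30 mm, just beyond the air box. Leave alone.
- milk_can: Red can, 74 mm diameter, 100 mm high, ahead and right of the robot, before the drum. Leave alone.

How it is judged:
By the outcome, as a careful person would: the job done as asked, in the order asked, and still so for the second after the job is handed in, with the robot touching nothing.
It also fails if it takes over 59 s, if anything falls off the work surface, if the arm or the gripper's body presses on something with over 40 N, if the wrist force passes 120 N, or if a joint passes its speed limit or range.

## Working session

There is one attempt and no reset: what is moved stays moved. The work goes in short steps, Python scripts to look and compute and a shell command to move; the robot and the scene stay as the last step left them, time stands still between calls to the robot, and variables do not carry over. Pictures are saved under pics/ and viewed, about 8 in all and at most 12, crops included, and the job is handed in when it is done.

```bash
mkdir -p pics; ls; python3 - <<'E'
from workcell import bot
import cv2,numpy as np
for n in("scene","top"):
    im=bot.get_image(n); cv2.imwrite(f"pics/{n}0.png",im[:,:,::-1])
    p=bot.camera_params(n); print(n,{k:np.round(v,3).tolist() for k,v in p.items()})
print(bot.camera_params("wrist")); s=bot.sense(); print(s['time'],s['position'],np.round(s['ee_rot'],3).tolist())
a=cv2.imread("pics/scene0.png");b=cv2.imread("pics/top0.png")
cv2.imwrite("pics/both.png",cv2.resize(np.vstack([a,b]),None,fx=.78,fy=.78))
E
```

```text
pics
scene {'fx': 356.089, 'fy': 356.089, 'cx': 255.277, 'cy': 190.736, 'D': [-0.014, 0.0, 0.0, 0.0, 0.0], 'R': [[-0.028, 1.0, 0.01], [0.819, 0.029, -0.572], [-0.572, -0.008, -0.82]], 't': [-0.079, -0.373, 1.544]}
top {'fx': 427.983, 'fy': 427.983, 'cx': 250.504, 'cy': 198.137, 'D': [-0.016, 0.0, 0.0, 0.0, 0.0], 'R': [[0.008, -1.0, -0.011], [-0.998, -0.007, -0.055], [0.055, 0.012, -0.998]], 't': [0.118, 0.511, 1.465]}
{'fx': 285.0128692003534, 'fy': 285.0128692003534, 'cx': 253.74442869856418, 'cy': 190.12307848285425, 'D': array([-0.04492688,  0.        ,  0.        ,  0.        ,  0.        ]), 'tool_from_camera': array([[-5.99480870e-04, -2.89398044e-01,  9.57208657e-01,
        -1.43263168e-01],
       [ 9.99999583e-01,  4.85794667e-04,  7.73152898e-04,
         6.44035569e-04],
       [-6.88755798e-04,  9.57208721e-01,  2.89397632e-01,
        -7.29498622e-02],
       [ 0.00000000e+00,  0.00000000e+00,  0.00000000e+00,
         1.00000000e+00]])}
0.1 [0.22449683 0.52858904 0.23020504] [[-0.001, 0.391, 0.92], [-0.002, 0.92, -0.391], [-1.0, -0.002, -0.0]]
```

View pics/top0.png

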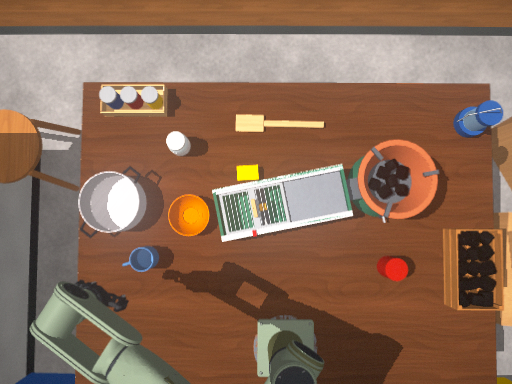

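The top view shows the air box around (283,203), the red mark near (255,233), the handle near (262,210), and the box running right to the drum at (397,178). Next I measure by colour, with an enlarged crop.

```bash
cat > h.py <<'E'
from workcell import bot
import cv2,numpy as np
def cam(n,s=None):
    p=bot.camera_params(n);K=np.array([[p['fx'],0,p['cx']],[0,p['fy'],p['cy']],[0,0,1]])
    if n!='wrist': return K,p['D'],np.array(p['R']),np.array(p['t'])
    s=s or bot.sense();T=np.eye(4);T[:3,:3]=s['ee_rot'];T[:3,3]=s['position'];M=np.linalg.inv(T@p['tool_from_camera'])
    return K,p['D'],M[:3,:3],M[:3,3]
def plane(c,uv,z):
    K,D,R,t=c;q=cv2.undistortPoints(np.float64(uv).reshape(-1,1,2),K,np.float64(D))[:,0]
    d=np.c_[q,np.ones(len(q))]@R;o=-R.T@t
    return o+d*((z-o[2])/d[:,2])[:,None]
def proj(c,X):
    K,D,R,t=c;return cv2.projectPoints(np.float64(X).reshape(-1,1,3),cv2.Rodrigues(R)[0],t,K,np.float64(D))[0][:,0]
def blobs(im,lo,hi,mn=8):
    m=cv2.inRange(cv2.cvtColor(im,cv2.COLOR_RGB2HSV),lo,hi);n,l,st,c=cv2.connectedComponentsWithStats(m)
    return m,[(np.round(c[i],1),st[i]) for i in range(1,n) if st[i][4]>=mn]
E
python3 - <<'E'
from h import *
im=cv2.imread("pics/top0.png")[:,:,::-1].copy();c=cam('top')
for nm,lo,hi in(("red",(0,200,120),(4,255,255)),("wood",(10,60,120),(25,200,255)),("white",(0,0,225),(180,30,255)),("green",(60,60,30),(85,255,160))):
    m,b=blobs(im,lo,hi)
    for q,s in b:
        if 200<q[0]<360 and 155<q[1]<245: print(nm,q,s,plane(c,[q],.115)[0].round(3))
# rim outline: box top is white/green; print crop
cv2.imwrite("pics/c1.png",cv2.resize(im[155:250,205:360,::-1],None,fx=5,fy=5,interpolation=cv2.INTER_CUBIC))
E
```

```text
wood [324.8 196. ] [   80    82   432   297 58577] [ 0.513 -0.118  0.115]
wood [254.  207.5] [251 199   7  18  78] [0.474 0.109 0.115]
wood [262.5 206.4] [259 202   8   9  54] [0.478 0.082 0.115]
white [272.3 206.7] [ 212  165  141   77 1799] [0.477 0.05  0.115]
green [355.8 167.8] [353 158   9  20  85] [ 0.605 -0.218  0.115]
green [345.3 189.7] [340 170  12  40 156] [ 0.534 -0.184  0.115]
green [274.9 190.7] [274 189   3   5  10] [0.529 0.042 0.115]
green [279.6 194.5] [278 188   4  14  21] [0.517 0.027 0.115]
green [270.9 193.6] [270 190   3   8  14] [0.52  0.055 0.115]
green [217.9 214. ] [213 193  11  42 111] [0.453 0.225 0.115]
green [277.1 204.7] [276 202   3   7   9] [0.484 0.035 0.115]
green [283.1 211.5] [281 204   5  16  26] [0.462 0.016 0.115]
green [279.7 214.8] [278 208   5  13  21] [0.452 0.027 0.115]
green [276.3 218.9] [275 217   4   5  11] [0.438 0.037 0.115]
```

View pics/c1.png

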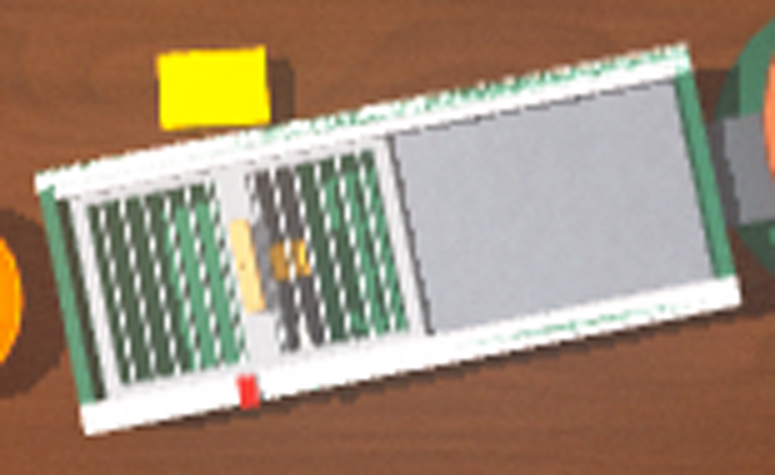

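The crop shows the rim corners at about (38,178), (688,45), (740,300) and (85,432). The mark is at (248,391), the tab handle at (247,266) and the knob at (290,259). I fit the jiko pose from these.

```bash
cat >> h.py <<'E'
def fit(P,L):
    P=np.array(P)[:,:2];L=np.array(L)[:,:2];p=P-P.mean(0);l=L-L.mean(0)
    th=np.arctan2((l[:,0]*p[:,1]-l[:,1]*p[:,0]).sum(),(l*p).sum());R=np.array([[np.cos(th),-np.sin(th)],[np.sin(th),np.cos(th)]])
    o=P.mean(0)-R@L.mean(0);return th,o,R,P-(L@R.T+o)
E
python3 - <<'E'
from h import *
c=cam('top');f=lambda a:np.array(a)/5-.4+[205,155]
P=plane(c,f([(38,178),(688,45),(740,300),(85,432)]),.112)
th,o,R,r=fit(P,[(.085,.115),(.085,-.315),(-.085,-.315),(-.085,.115)])
print(np.degrees(th),o,(r*1e3).round(1).tolist())
for n,q,z in(("mark",(248,391),.117),("tab",(247,266),.138),("knob",(290,259),.091)):
    X=plane(c,f([q]),z)[0,:2];print(n,X,(R.T@(X-o)).round(4))
S=bot.sense()['ee_rot']
# yaw of the tool needed: tool y along jiko y or x
for nm,ax in(("jawY",R@[0,1]),("jawX",R@[1,0])):
    for s in(1,-1):
        y=np.r_[s*ax,0];T=np.c_[[0,0,-1],y,np.cross([0,0,-1],y)];print(nm,s,np.degrees(cv2.Rodrigues(S.T@T)[0].ravel()).round(1))
print(np.linalg.norm(o), bot.sense()['qpos'])
E
```

```text
11.809727540293336 [0.47157476 0.11651696] [[-1.8, -1.4], [-0.5, -0.8], [1.1, 1.2], [1.1, 1.0]]
mark [0.39324354 0.10810368] [-0.0784  0.0078]
tab [0.47265674 0.1092579 ] [-0.0004 -0.0073]
knob [0.47898501 0.08130013] [ 0.    -0.036]
jawY 1 [-34.8  -0.1   0.1]
jawY -1 [1.452e+02 1.000e-01 1.000e-01]
jawX 1 [55.2  0.   0.1]
jawX -1 [-1.248e+02 -1.000e-01  0.000e+00]
0.4857560638308307 [ 1.01850354e+00  2.07361191e-01  1.54285720e+00 -9.16097329e-07
  1.39352867e+00 -1.50507078e-01]
```

```bash
python3 -m crank '[[0,0,0,-0.097,0,0,0],[0,0,0,-0.097,0,0,0],[0,0,0,-0.097,0,0,0],[0,0,0,-0.097,0,0,0],[0,-0.1,0.03,0,0,0,0],[0,-0.1,0.03,0,0,0,0],[0,-0.1,0.03,0,0,0,0],[0,-0.1,0.03,0,0,0,0]]' 40
cat >> h.py <<'E'
TH=np.radians(11.81);O=np.array([.4716,.1165]);RJ=np.array([[np.cos(TH),-np.sin(TH)],[np.sin(TH),np.cos(TH)]])
def loc(X): return RJ.T@(np.array(X)[:2]-O)
def where():
    s=bot.sense();yw=s['ee_rot'][:,1];print('t',round(s['time'],2),'local',loc(s['position']).round(4),'z',round(s['position'][2],4),'yawerr',round(np.degrees(np.arctan2(-yw[0],yw[1])-TH),2),'tilt',s['ee_rot'][:,0].round(3),'F',np.round(s['force'],1),'w',round(s['gripper_width'],4))
E
python3 -c "
from h import *;where()"
```

```text
time: 1.1
position: [0.3471, 0.3097, 0.2259]
ee_rot: [[-0.005, -0.236, 0.972], [-0.008, 0.972, 0.236], [-1.0, -0.007, -0.007]]
force: [1.6, 0.5, 0.4]
gripper_width: 0.0852
t 1.1 local [-0.0823  0.2146] z 0.2259 yawerr 1.85 tilt [-0.005 -0.008 -1.   ] F [1.6 0.5 0.4] w 0.0852
```

```bash
python3 -m crank '[[0,-0.092,0.034,0.02,0,0,0],[0,-0.092,0.034,0,0,0,0],[0,-0.092,0.034,0,0,0,0],[0,-0.092,0.034,0,0,0,0],[0,0,0,0,0,0,0],[0,0,0,0,0,0,0]]' >/dev/null
python3 - <<'E'
from h import *
where();c=cam('wrist');im=bot.get_image('wrist');cv2.imwrite('pics/w1.png',im[:,:,::-1])
E
```

```text
t 1.85 local [ 0.0014 -0.0166] z 0.2248 yawerr -0.43 tilt [-0.008 -0.008 -1.   ] F [-0.5 -0.3  0.5] w 0.0854
```

View pics/w1.png

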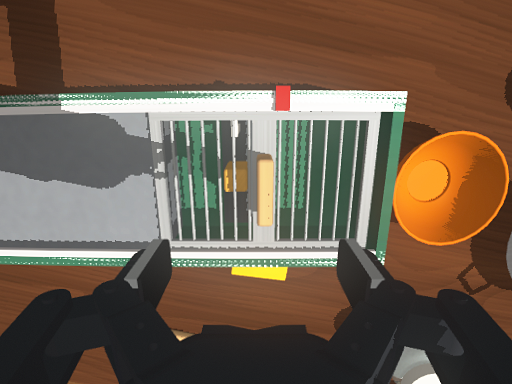

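The wrist view shows the tab at (265,192), the mark at (283,98), the knob at (236,178), the pointer at (235,128) and the guard nearly shut.

```bash
python3 - <<'E'
from h import *
im=cv2.imread('pics/w1.png')[:,:,::-1].copy();c=cam('wrist')
m,b=blobs(im,(0,200,120),(4,255,255));print([(q,s) for q,s in b])
for n,q,z in(("mark",(283,98),.117),("tabtop L",(260,160),.138),("tabtop R",(272,160),.138),("tab lo",(265,224),.138),("knobtop",(238,178),.091),("ptr",(235,135),.09),("cornTR",(407,92),.112),("cornBR",(383,265),.112)):
    print(n,loc(plane(c,[q],z)[0]).round(4))
cv2.imwrite('pics/w1c.png',cv2.resize(im[80:270,140:420,::-1],None,fx=2.8,fy=2.8,interpolation=cv2.INTER_CUBIC))
E
```

```text
[]
mark [-0.0772  0.0082]
tabtop L [-0.0281 -0.0115]
tabtop R [-0.0281 -0.0017]
tab lo [ 0.0285 -0.0071]
knobtop [-0.0014 -0.0329]
ptr [-0.044 -0.035]
cornTR [-0.0827  0.1161]
cornBR [0.0859 0.1154]
```

View pics/w1c.png

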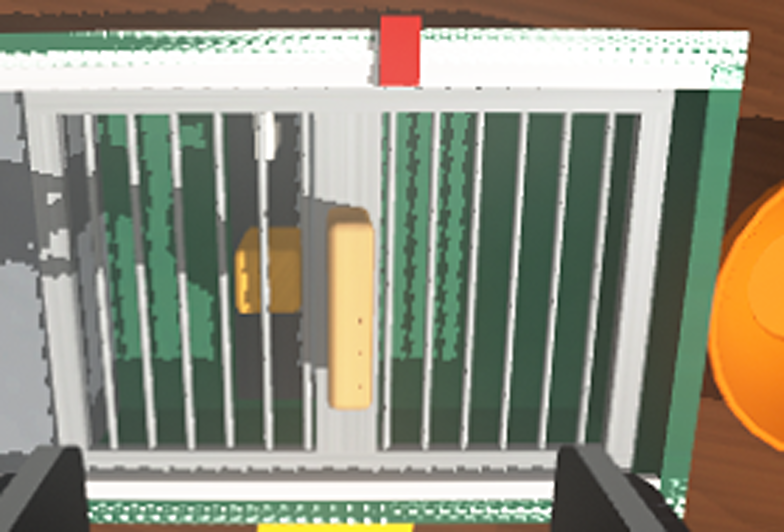

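The measurements agree: tab y ≈ -7 mm, mark y ≈ +8 mm, damper ≈ 5 mm. I descend on the tab.

```bash
python3 -m crank '[[0.06,0.008,-0.002,-0.005,0,0,0.3],[0.06,0.008,0,0,0,0,0.3],[0.06,0,0,0,0,0,0.3],[0,0,0,0,0,0,0.3]]' 40 >/dev/null; python3 -c "
from h import *;where()"
```

```text
t 2.4 local [-0.0017 -0.0009] z 0.1153 yawerr 0.68 tilt [-0.005 -0.007 -1.   ] F [-0.3 -0.   0.6] w 0.0598
```

```bash
python3 -m crank '[[0.005,-0.01,0.002,0.007,0,0,0.3],[0,0,0,0,0,0,1],[0,0,0,0,0,0,1],[0,0,0,0,0,0,1],[0,0,0,0,0,0,1]]' 40 >/dev/null; python3 -c "
from h import *;where()"
```

```text
t 3.02 local [ 0.0029 -0.0065] z 0.1169 yawerr 0.07 tilt [ 0.003 -0.007 -1.   ] F [ 1.4  0.2 -3.4] w 0.0132
```

```bash
python3 -m crank '[[0,-0.03,0,0,0,0,1],[0,-0.05,0,0,0,0,1],[0,-0.05,0,0,0,0,1],[0,-0.05,0,0,0,0,1],[0,-0.05,0,0,0,0,1],[0,0,0,0,0,0,1]]' >/dev/null; python3 -c "
from h import *;where()"
```

```text
t 3.77 local [ 0.0023 -0.1482] z 0.1169 yawerr -0.07 tilt [ 0.002 -0.001 -1.   ] F [ 1.2 -2.6 -2.7] w 0.0129
```

```bash
python3 -m crank '[[0,-0.05,0,0,0,0,1],[0,-0.03,0,0,0,0,1],[0,-0.015,0,0,0,0,1],[0,-0.01,0,0,0,0,1],[0,-0.01,0,0,0,0,1]]'; python3 -c "
from h import *;where()"
```

```text
time: 4.4
position: [0.5145, -0.0788, 0.1169]
ee_rot: [[-0.008, -0.203, 0.979], [0.035, 0.978, 0.203], [-0.999, 0.036, -0.0]]
force: [-3.2, 18.1, 6.6]
gripper_width: 0.0136
t 4.4 local [ 0.0021 -0.2   ] z 0.1169 yawerr -0.08 tilt [-0.008  0.035 -0.999] F [-3.2 18.1  6.6] w 0.0136
```

```bash
python3 -m crank '[[0,0.005,0,0,0,0,0.4],[0,0,0,0,0,0,0.4],[0,0,0,0,0,0,0.4],[-0.1,0,0,0,0,-0.022,0.4],[-0.05,0.05,0,0,0,0,0.4],[0,0.09,0,0,0,0,0.4],[0,0.09,0,0,0,0,0.4],[0,0.04,0,0,0,0,0.4]]' >/dev/null
python3 -m crank '[[0,0,0,0,0,0,0.4],[0,0,0,0,0,0,0.4]]' >/dev/null
python3 - <<'E'
from h import *
where();c=cam('wrist');im=bot.get_image('wrist');cv2.imwrite('pics/w2.png',im[:,:,::-1])
for X in((0,-.2,.138),(-.068,-.036,.09),(0,-.036,.091)):print(proj(c,np.r_[RJ@X[:2]+O,X[2]]).round(0))
E
```

```text
t 5.65 local [ 0.0046 -0.0363] z 0.2122 yawerr -0.23 tilt [ 0.007 -0.004 -1.   ] F [0.3 1.5 0.4] w 0.0509
[[ 55. 193.]]
[[254. 104.]]
[[254. 178.]]
```

View pics/w2.png

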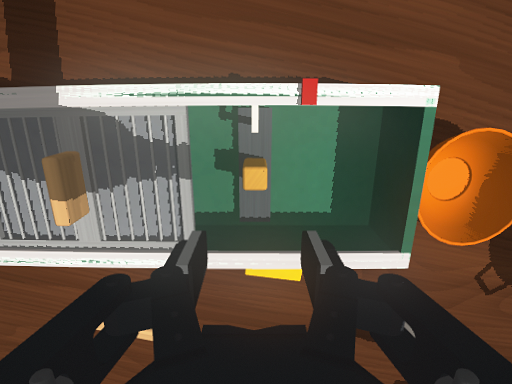

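The guard is open, with its edge at column ~188. The knob is at (255,173), the pointer at (254,117) and the mark at (309,91).

```bash
python3 - <<'E'
from h import *
im=cv2.imread('pics/w2.png')[:,:,::-1].copy();c=cam('wrist')
m,b=blobs(im,(0,180,100),(6,255,255));mk=[q for q,s in b if 70<q[1]<110];print(mk)
w=np.argwhere(cv2.inRange(im[108:132,245:265],(200,200,200),(255,255,255)));pt=w[:,::-1].mean(0)+[245,108];print(len(w),pt)
for n,q,z in(("mark",(309.5,91),.117),("ptr",pt,.09),("knob",(255.5,173),.091),("guard edge",(190,180),.104),("cTR",(439,86),.112),("cBR",(409,268),.112)):print(n,loc(plane(c,[q],z)[0]).round(4))
E
```

```text
[array([309. ,  90.4])]
144 [254.5 119.5]
mark [-0.0777  0.0079]
ptr [-0.0541 -0.0359]
knob [-0.0045 -0.0351]
guard edge [-0.0013 -0.095 ]
cTR [-0.0827  0.1154]
cBR [0.0872 0.1168]
```

```bash
python3 -m crank '[[0.06,0,-0.005,0,0,0,0.4],[0.06,0,0,0,0,0,0.4],[0.06,0,0,0,0,0,0.4],[0,0,0,0,0,0,0.4]]' >/dev/null; python3 -c "
from h import *;where()"
```

```text
t 6.2 local [ 0.0042 -0.0427] z 0.1027 yawerr -0.69 tilt [ 0.011 -0.005 -1.   ] F [ 0.1 -0.8 -0.3] w 0.0512
```

```bash
python3 -m crank '[[0,0.012,-0.005,-0.008,0,0,0.4],[0.035,0,0,0,0,0,0.4],[0.035,0,0,0,0,0,0.4],[0,0,0,0,0,0,0.4],[0,0,0,0,0,0,1],[0,0,0,0,0,0,1],[0,0,0,0,0,0,1],[0,0,0,0,0,0,1]]' >/dev/null; python3 -c "
from h import *;where()"
```

```text
t 7.2 local [ 0.0092 -0.0375] z 0.0697 yawerr -0.01 tilt [ 0.028 -0.005 -1.   ] F [ 1.3 -0.4 -4.3] w 0.023
```

```bash
python3 -m crank '[[0,0.03,0,0,0,0,1],[0,0.025,0,0,0,0,1],[0,0.012,0,0,0,0,1],[0,0,0,0,0,0,1]]' >/dev/null; python3 - <<'E'
from h import *
where();c=cam('wrist');im=bot.get_image('wrist');cv2.imwrite('pics/w3.png',cv2.resize(im[60:300,150:400,::-1],None,fx=2,fy=2))
E
```

```text
t 7.7 local [0.0093 0.003 ] z 0.0696 yawerr -0.01 tilt [ 0.028 -0.007 -1.   ] F [ 0.3 -0.1 -2.8] w 0.0231
```

View pics/w3.png

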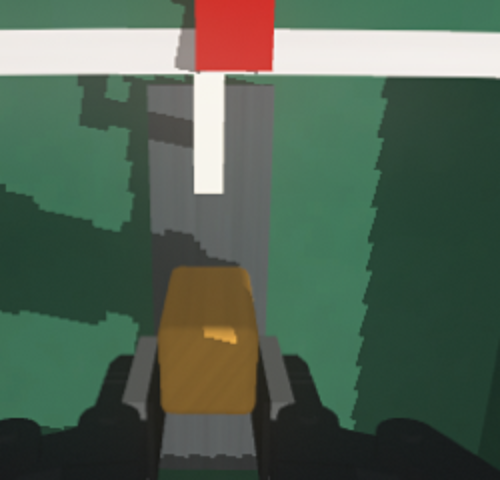

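The pointer (crop columns 194–224) sits at the left part of the mark (195–273). I measure with the heights accounted for.

```bash
python3 - <<'E'
from h import *
c=cam('wrist')
for n,q,z in(("markL",(195,65),.117),("markR",(273,65),.117),("ptrL",(194,150),.09),("ptrR",(224,150),.09)):print(n,loc(plane(c,[np.array(q)/2+[150,60]],z)[0]).round(4))
E
```

```text
markL [-0.0682  0.0017]
markR [-0.0682  0.0139]
ptrL [-0.0514  0.0005]
ptrR [-0.0515  0.0069]
```

```bash
python3 -m crank '[[0,0.007,0,0,0,0,1],[0,0,0,0,0,0,1]]' >/dev/null; python3 -c "
from h import *;where()"
```

```text
t 8.0 local [0.0093 0.0073] z 0.0697 yawerr -0.07 tilt [ 0.028 -0.006 -1.   ] F [-1.2  1.5 -1.5] w 0.023
```

```bash
python3 -m crank '[[0,0,0,0,0,0,0.4],[0,0,0,0,0,0,0.4],[0,0,0,0,0,0,0.4],[-0.06,0,0,0,0,0,0.4],[-0.1,0,0,0,0.018,0,0.4],[-0.08,0,0,0,0,0,0.4],[0,0,-0.015,0,0,0,0.4],[0,0,0,0,0,0,0.4]]' >/dev/null; python3 - <<'E'
from h import *
where();c=cam('wrist');im=bot.get_image('wrist');cv2.imwrite('pics/w4.png',cv2.resize(im[70:210,150:400,::-1],None,fx=3,fy=3))
np.save('pics/w4.npy',im)
E
```

```text
t 9.0 local [-0.0021  0.0082] z 0.2187 yawerr -0.11 tilt [ 0.001 -0.013 -1.   ] F [-1.  -0.1 -0.6] w 0.051
```

View pics/w4.png

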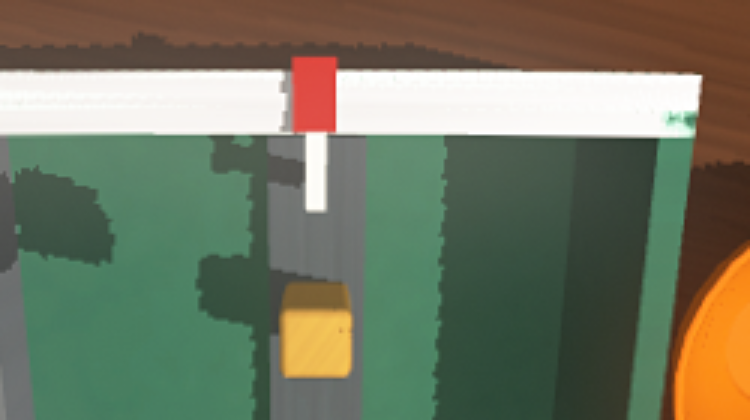

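The pointer is centred on the mark (316 against 314.5 in the crop). Back to the guard handle.

```bash
python3 -m crank '[[0,-0.088,0,0,0,0.008,0.4],[0,-0.088,0,0,0,0,0.4],[0,-0.088,0.003,0,0,0,0.4],[0,-0.08,0,0,0,0,0.4],[0.04,0,0,0,0,0,0.4],[0.04,0,0,0,0,0,0.4],[0,0,0,0,0,0,0.4]]' >/dev/null; python3 -c "
from h import *;where()"
```

```text
t 9.93 local [-0.0053 -0.2022] z 0.1578 yawerr -0.05 tilt [-0.019  0.005 -1.   ] F [ 0.1 -0.   1. ] w 0.0511
```

```bash
python3 -m crank '[[0.03,0.003,0.008,0,-0.012,0,0.4],[0.03,0,0,0,0,0,0.4],[0.012,0,0,0,0,0,0.4],[0,0,0,0,0,0,1],[0,0,0,0,0,0,1],[0,0,0,0,0,0,1],[0,0,0,0,0,0,1]]' >/dev/null; python3 -c "
from h import *;where()"
```

```text
t 10.8 local [ 0.0005 -0.1998] z 0.1146 yawerr 0.0 tilt [ 0.001  0.009 -1.   ] F [ 0.3  0.5 -4.2] w 0.0133
```

```bash
python3 -m crank '[[0,0.03,0,0,0,0,1],[0,0.05,0,0,0,0,1],[0,0.05,0,0,0,0,1],[0,0.05,0,0,0,0,1],[0,0.05,0,0,0,0,1],[0,0.05,0,0,0,0,1],[0,0.03,0,0,0,0,1],[0,0,0,0,0,0,1]]' >/dev/null; python3 -c "
from h import *;where()"
```

```text
t 11.8 local [ 0.0013 -0.0082] z 0.1146 yawerr 0.04 tilt [ 0.008  0.005 -1.   ] F [ 1.7  2.4 -4.6] w 0.0129
```

```bash
python3 -m crank '[[0,0.012,0,0,0,0,1],[0,0.01,0,0,0,0,1],[0,0.01,0,0,0,0,1]]' >/dev/null; python3 -c "
from h import *;where()"
```

```text
t 12.18 local [ 0.0013 -0.0001] z 0.1146 yawerr 0.13 tilt [ 0.012 -0.018 -1.   ] F [  6.6 -24.6 -10. ] w 0.0134
```

At the stop (about 25 N). Release, lift and look.

```bash
python3 -m crank '[[0,-0.002,0,0,0,0,0.4],[0,0,0,0,0,0,0.4],[0,0,0,0,0,0,0.4],[-0.08,0,0,0,0,0.01,0.4],[-0.1,0,0,0,0,0,0.4],[0,0,0,0,0,0,0.4],[0,0,0,0,0,0,0.4]]' >/dev/null; python3 - <<'E'
from h import *
where();c=cam('wrist');im=bot.get_image('wrist');cv2.imwrite('pics/w5.png',im[:,:,::-1])
t=bot.get_image('top');cv2.imwrite('pics/top5.png',t[:,:,::-1])
a=cv2.resize(im[70:270,140:420,::-1],None,fx=2,fy=2);cv2.imwrite('pics/f5.png',a)
E
```

```text
t 13.05 local [-0.0001  0.0005] z 0.2267 yawerr 0.1 tilt [ 0.007 -0.    -1.   ] F [-0.7  0.1 -1.5] w 0.0512
```

View pics/f5.png

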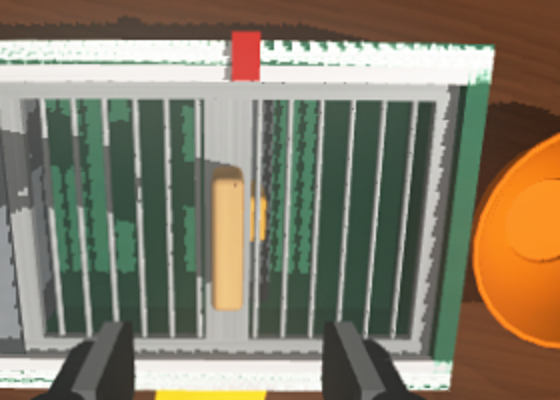

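View pics/top5.png

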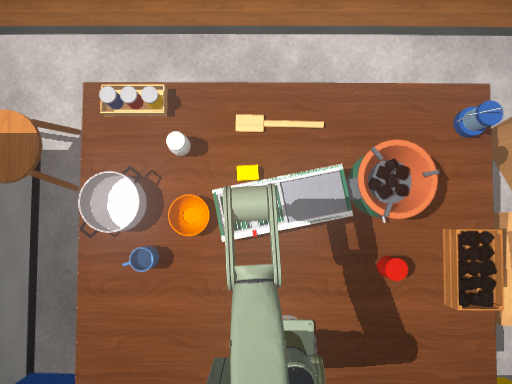

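The guard is shut, with the tab at crop (228,240) and the knob's right edge showing at 266. The other items look unmoved. Numeric check, then hand in.

```bash
python3 - <<'E'
from h import *
c=cam('wrist');f=lambda q:np.array(q)/2+[140,70]
for n,q,z in(("tab",(228,245),.138),("knobR",(267,220),.091),("guardR",(455,120),.104),("mark",(246,55),.117)):print(n,loc(plane(c,[f(q)],z)[0]).round(4))
a=cv2.imread('pics/top0.png');b=cv2.imread('pics/top5.png')
for nm,lo,hi in(("orange",(8,230,200),(18,255,255)),("yellow",(25,200,150),(33,255,255)),("red",(0,200,120),(4,255,255)),("blue",(100,80,80),(125,255,255))):
    for im in(a,b): print(nm,[(q.tolist(),int(s[4])) for q,s in blobs(im[:,:,::-1].copy(),lo,hi,40)[1] if 80<q[0]<440])
E
```

```text
tab [0.0002 0.0006]
knobR [0.0018 0.0203]
guardR [-0.0497  0.1051]
mark [-0.0774  0.008 ]
orange [([192.5, 216.4], 605)]
orange [([192.8, 215.8], 636)]
yellow [([247.1, 172.3], 308)]
yellow [([247.1, 172.3], 307)]
red [([392.5, 268.0], 575)]
red [([392.5, 268.0], 578)]
blue [([141.9, 259.6], 457)]
blue [([142.4, 259.6], 440)]
```

```bash
python3 -c "
from workcell import bot
print(bot.close_job())"
```

```text
the job is handed in; nothing more can be done
None
```

I slid the guard door open to its stop, moved the damper until its pointer stood at the red mark, and slid the guard shut to its stop. I handed the job in at about 13 s with the gripper clear of everything.

**Guard:** after closing, the tab measured y +0.6 mm and the door's edge 105.1 mm, against 0 and 105 mm for fully shut.

**Damper:** with the guard still open, the pointer was centred on the mark to within about 0.5 mm. With the guard shut, the knob seen through the grille measured about y 8.3 mm, against 8.0 mm for the mark. The pointer itself is hidden in the last picture, so that final check rests on the knob.

**Other items:** the bowl, tin, can and mug stood within about 0.6 pixel of their starting places in the top view. For the bowl and mug, that difference comes with a change in light and shadow. I judged the sufuria, paddle and jar only by eye, and they looked unmoved.

**Forces:** the highest reading I saw was about 27 N, at the shut stop. No check failed or disagreed.

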